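Unlock the figure case and hold its self-closing drawer at the mark

TASK

Slide the red lock panel straight up out of the black figure case, lower it (do not drop it) into the slot of the wooden caddy so that it stands there on its own, and let go of it. Then pull the case's spring-loaded drawer out by its orange handle until the drawer's red pointer is level with the yellow marker, and finish there, still holding the handle so that the drawer cannot spring shut and a friend can take out figures. Leave the figures, bottle and glass standing where they are.

Things in the scene. Friction and masses are not known exactly. Their poses are not given: they have to be found in the camera images.
- case: black box, fixed, 200 (x) x 200 (y) x 90 mm tall, grey drawer in its -x face; origin under its centre, z up. The drawer slides out along the case's -x. A thin slot across its top, 60 mm to -x of the centre, holds the lock panel. A flat ruler (5 mm high) lies on the table beside the drawer's path, at case y = -108 to -128 mm, x = -100 to -250 mm
- panel: loose red panel, 6 mm thick (x), 125 wide (y), 125 tall (z), 110 g; origin at the middle of its lower edge. At the start it stands in the case's slot at case x = -60, y = 0 mm, axes as the case, lower edge 18 mm above the table, so 53 mm stick up above the case; 1.5 mm play per face. It passes through the drawer and blocks it
- caddy: wooden caddy, fixed, 100 (x) x 180 (y) x 55 mm tall, with one open-topped upright slot in its middle: 20 mm wide (x), 164 long (y), floor 6 mm and rim 55 mm above the table. Origin under its centre. The panel stands in it, width along y, either way round, and may lean. It is on the left or right; a grey foam tray of figures (190 x 120 x 60 mm) is on the other side
- drawer (a joint): how far the drawer is out, m: 0 shut, at most 0.13. A spring pulls it shut, about 3 N at 0, plus 0.5 N for every 10 mm; it slams shut when let go. With the panel in it moves less than 10 mm
- pull (a point): orange drawer handle: upright paddle 14 mm thick (x, the pulling direction), 40 wide (y), from 25 to 88 mm above the table; this point lies in its middle, 68 mm above the table, with the drawer shut at case x = -161, y = 0 mm; axes as the case. 42 mm of free space between it and the drawer's front (70 mm tall), but for a 24 mm wide bar whose top is 42 mm above the table
- pointer (a point): red pointer tab at the upper right (-y) end of the drawer's front, 68 mm above the table; moves with the drawer. With the drawer shut it is at case x = -106, y = -108 mm
- mark: yellow upright marker, 6 mm thick (x), 16 wide, top 68 mm above the table, standing on the ruler; fixed, but its place along the ruler differs each time: 55 to 105 mm of drawer travel from shut. Axes as the case; the drawer is right when the pointer is at the mark's x = 0
- figure_blue: small blue gaming figure, 44 mm tall on a 27 mm round base, standing beside the case; bystander; origin under its centre
- figure_white: the same in white, standing on the other side of the case; bystander
- figure_green: the same in green, standing on the left part of the table; bystander
- bottle: green bottle with red cap, 72 mm wide, 230 mm tall, standing; bystander; origin under its centre
- tumbler: clear drinking glass, 68 mm wide, 120 mm tall, standing; bystander; origin under its centre
Mind the look-alikes: they are no part of the job. Of the things like the panel, leave any that is green; of the rest the smaller one is meant.

How it is judged:
On the way, in this order (a step that is already met when the one before it is completed fails the run):
1. the panel is drawn up clear of the case (z of panel in the frame of case above 0.09 m), for 0.1 s.
2. the panel stands in the caddy's slot, released (z of panel in the frame of caddy below 0.016 m and x of panel in the frame of caddy between -0.012 and 0.012 m and y of panel in the frame of caddy between -0.025 and 0.025 m and angle between panel's own z axis and vertical below 0.4 rad and linear speed of panel below 0.05 m/s and contact force between panel and the fingers below 0.2 N), for 0.2 s.
3. the drawer is held by its handle with the pointer level with the marker (x of pointer in the frame of mark between -0.006 and 0.006 m and contact force between drawer_c5 and the fingers above 2 N), for 0.2 s.
At the end, for the whole second after the job is handed in: The fingers hold the orange handle (over 2 N) with the drawer still and its pointer within 6 mm of the yellow marker, measured along the drawer's travel, while the red panel stands at rest on the floor of the caddy's slot (leaning less than 23 degrees), not touched by the fingers (all of step 2 and all of step 3 and velocity of joint drawer between -0.02 and 0.02 m/s); the arm keeps its last pose, push and grip.
It fails at once if a bystander is shifted more than 30 mm or tipped (distance of any of figure_blue, figure_white, figure_green, bottle, tumbler from where it was at the start of the episode above 0.03 m or angle between any of figure_blue, figure_white, figure_green, bottle, tumbler's own z axis and vertical above 0.5 rad).
It fails at once if the panel is dropped (falls freely from more than about 30 mm) (linear speed of panel above 0.8 m/s and contact force between panel and anything else below 0.05 N).
It also fails if it takes over 51 s, if anything falls off the work surface, if the arm or the gripper's body presses on something with over 40 N, if the wrist force passes 120 N, or if a joint passes its speed limit or range.

ROBOT

A 7-joint arm with a two-finger parallel gripper is mounted at the origin on the work surface. World frame = base frame: x ahead of the robot, y to its left, z up, the work surface at z = 0. Lengths are in m, angles in rad, forces in N, time in s.
With the tool pointing down it reaches from about 0.4 to 0.9 m from the base axis. Payload 5.5 kg.
Tool frame: the origin (TCP) lies at the very end of the fingers, on their centre line; the grasp point (between the pads) lies 19 mm behind it; z points along the fingers, y is the line along which they close (so a half turn about z gives the same grasp; the last joint's range is limited). The gripper opens to 92 mm and grips with 3 to 60 N. Pads are 19 mm wide; open, the fingers measure 130 mm over their backs; the gripper's body (75 mm by 190 mm) begins 47 mm behind the grasp point.
Start: joints at [-1.028, 0.501, -0.427, 1.55, 0.221, 1.138, -0.21], TCP at [0.179, 0.625, 0.227] pointing down, gripper open.
Joint ranges: [-2.88, 2.88], [-0.31, 2.03], [-1.54, 1.56], [0.2, 2.42], [-1.41, 4.55], [0.19, 2.02], [-2.57, 2.57]. Speed limits (rad/s): [2.57, 2.57, 3.14, 3.14, 3.14, 3.14, 3.14].

INTERFACE

Orientations are given as a 3x3 rotation matrix whose columns are the frame's x, y, z axes.
In Python, from plant import sense, camera, hand_in gives the robot as it stands. The module is installed in compiled form; this text tells all that it offers.
- The arm moves only by the tool carry_out, never from a script. Its argument "moves" is a list of rows, each a list of 7 numbers: the opening, from 0 (shut) to 1 (fully open), then the shift along the tool's x, y, z in mm, then the turn, a rotation vector about the tool's x, y, z in degrees. In form: [[fingers, tx, ty, tz, rx, ry, rz], ...]. A call has 1 to 8 rows; each row shifts and turns the commanded pose from where the row before left it, along the tool's axes as they then stand; what a row does not reach is not made up. A row lasts 1/8 s, in which the tool goes at most 62.5 mm and 10.7 degrees, less where a joint would pass 70% of its speed; a pose out of reach is approached as far as the arm can. A call is refused whole if a number of a shift passes 62.5 or a number of a turn 10.7, either way. A call with a gripper value outside its range is refused whole. The fingers move at their own pace and stop on an object; "newtons" is the grip in N (left out, the last holds). Time passes only in rows, so rows that do not move let the fingers close. It gives the time, the measured TCP pose, the force, the opening and the grip force at its end, in the units of the state.
- sense(): the state, without advancing time (a new reading comes with each control period).
- camera(name): name is "scene" or "top" or "wrist"; returns a dict with "img" (480x640x3 uint8, red, green, blue), "fx", "fy", "cx", "cy" (pixels), "k1" (the pictures are not rectified: a ray, as slopes to the right and down, at radius r is drawn at 1 + k1 r^2 times it, then the intrinsics apply), "rvec" (rotation vector, rad) and "tvec" (3), from world to camera coordinates, as OpenCV has them; the wrist camera has in their place "hand_eye" (4x4, takes a point from camera to tool coordinates, whose origin is the TCP and whose axes are the flange's). Camera axes: x right, y down, z forward; pixel columns grow to the right and rows downward; lengths in m; the calibration is good to about 2 mm. A picture is of the moment at which its call begins: read the wrist's pose just before it. There is no depth.
- hand_in(): hands the job in; it is judged then, once.
The state is a dict: "clock": time; "joints": joint angles; "dq": joint speeds; "joint_torque": joint torques, N m; "ee_pos": TCP position; "tcp_rot": TCP orientation; "wrist_force": force on the tool from outside, world axes, zero at the start; "ft_torque": the same for the moment, N m; "grip_width": opening from 0.0 (shut) to 1.0 (fully open); "finger_force": force on a finger pad.
Only numpy, scipy, OpenCV 4.12 (cv2) and the standard library are available. Lean on these libraries where they do the work, as an engineer would, in place of code of your own. Each camera call takes 0.05 s, during which the arm holds its last target. There are 200 camera calls.

## Working session

There is one attempt and no reset: what is moved stays moved. The work goes in short steps, Python scripts to look and compute and a tool call to move; the robot and the scene stay as the last step left them, time stands still between calls to the robot, and variables do not carry over. Pictures are saved under pics/ and viewed, at most 13 in all, crops included, and the job is handed in when it is done.

Besides the shell and the picture viewer there is one more tool, called after ">>>" as name([rows], argument=value, ...), one row to a line, values as JSON. carry_out: Moves the arm, as the interface text tells. Its arguments: {"type":"object","properties":{"moves":{"type":"array"},"newtons":{"type":"number"}},"required":["moves"]}

```bash
mkdir -p pics; cat > h.py <<'E'
import numpy as np, cv2, pickle
from plant import sense, camera
def snap(n,f):
    s=sense(); c=camera(n); c=dict(c); c['s']=s
    cv2.imwrite(f'pics/{f}.png',c['img'][:,:,::-1]); pickle.dump(c,open(f'{f}.pkl','wb')); return c
def load(f): return pickle.load(open(f'{f}.pkl','rb'))
def ray(c,u,v):
    K=np.array([[c['fx'],0,c['cx']],[0,c['fy'],c['cy']],[0,0,1.]])
    xd=(u-c['cx'])/c['fx'];yd=(v-c['cy'])/c['fy']
    x,y=xd,yd
    for _ in range(30):
        f=1+c['k1']*(x*x+y*y); x,y=xd/f,yd/f
    d=np.array([x,y,1.])
    if 'hand_eye' in c:
        H=np.array(c['hand_eye']);R=np.array(c['s']['tcp_rot']).reshape(3,3);p=np.array(c['s']['ee_pos'])
        return R@H[:3,3]+p, R@H[:3,:3]@d
    R=cv2.Rodrigues(np.array(c['rvec'],float))[0]; return -R.T@np.array(c['tvec']).ravel(), R.T@d
def onz(c,u,v,z):
    o,d=ray(c,u,v); return o+d*(z-o[2])/d[2]
def two(c1,p1,c2,p2):
    o1,d1=ray(c1,*p1);o2,d2=ray(c2,*p2)
    t=np.linalg.lstsq(np.c_[d1,-d2],o2-o1,rcond=None)[0]
    a=o1+t[0]*d1;b=o2+t[1]*d2; return (a+b)/2,np.linalg.norm(a-b)
E
python3 - <<'E'
from h import *
for n in('scene','top'):
    c=snap(n,n+'0'); print(n,ray(c,320,240),c['k1'],c['fx'])
s=sense();print(s['clock'],s['ee_pos'],s['tcp_rot'])
E
```

```text
scene (array([1.10015568, 0.57992334, 1.31611001]), array([-0.3234672 , -0.40206919, -0.85657044])) -0.028776604184971574 510.07051562397015
top (array([ 0.43133854, -0.01217495,  1.31046432]), array([ 0.13304365, -0.00448619, -0.99131868])) 0.05686689882640769 558.3316319909685
0.1 [0.17940222 0.62409481 0.22578412] [[-9.61110529e-01  2.76163526e-01 -5.07997194e-04]
 [ 2.76163992e-01  9.61109063e-01 -1.67874452e-03]
 [ 2.46327007e-05 -1.75374957e-03 -9.99998462e-01]]
```

View pics/scene0.png

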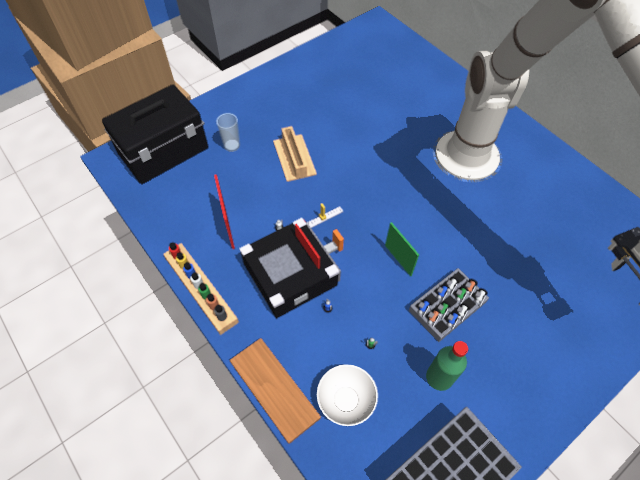

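View pics/top0.png

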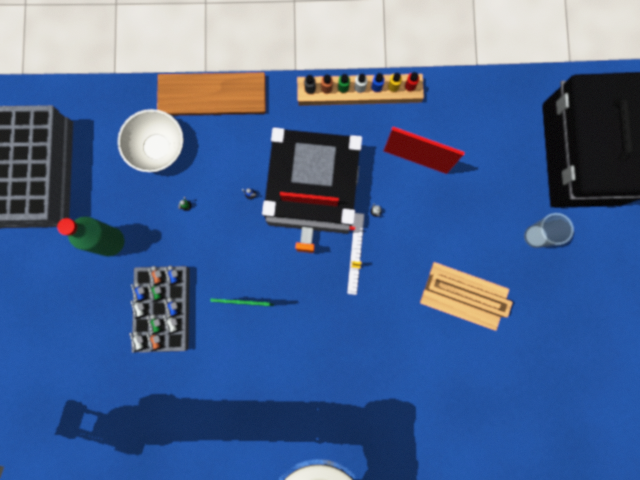

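The candidates in the top view:
- Red panel in the case at (310,198), seen edge-on.
- Larger, free-standing red panel at (424,150).
- Green panel at (240,301).

Green is excluded, and the smaller red one, in the case slot, is the one meant. The caddy is at (466,296), handle (305,247) and marker (356,264).

```bash
cat > m.py <<'E'
from h import *
def comps(c,lo,hi,amin=8,box=None):
    hsv=cv2.cvtColor(c['img'],cv2.COLOR_RGB2HSV); m=cv2.inRange(hsv,np.array(lo),np.array(hi))
    if box: 
        z=np.zeros_like(m);x0,y0,x1,y1=box;z[y0:y1,x0:x1]=m[y0:y1,x0:x1];m=z
    n,l,st,ce=cv2.connectedComponentsWithStats(m)
    out=[]
    for i in range(1,n):
        if st[i,4]>=amin:
            pts=np.argwhere(l==i)[:,::-1].astype(np.float32)
            out.append((st[i,4],ce[i],cv2.boxPoints(cv2.minAreaRect(pts))))
    return sorted(out,key=lambda a:-a[0])
E
python3 - <<'E'
from m import *
np.set_printoptions(precision=4,suppress=True)
t=load('top0')
print('white');
for a,ce,b in comps(t,(0,0,170),(180,60,255),30,(255,115,375,245)): print(a,ce,onz(t,*ce,.09))
print('red')
for a,ce,b in comps(t,(0,150,80),(4,255,255),20,(255,115,375,245)): print(a,ce,*[onz(t,*p,.143) for p in b])
print('orange')
for a,ce,b in comps(t,(5,150,120),(18,255,255),20,(255,200,345,270)): print(a,ce,onz(t,*ce,.088),*b)
print('yellow')
for a,ce,b in comps(t,(19,120,120),(33,255,255),5,(340,200,375,300)): print(a,ce,onz(t,*ce,.068),*b)
print('caddy')
for a,ce,b in comps(t,(8,60,100),(28,255,255),100,(400,240,540,350)): print(a,ce,onz(t,*ce,.05),*[onz(t,*p,.055) for p in b])
im=t['img'][110:340,250:530,::-1]
cv2.imwrite('pics/crop1.png',cv2.resize(im,None,fx=2.6,fy=2.6,interpolation=cv2.INTER_CUBIC))
E
```

```text
white
178 [348.2247 216.2135] [ 0.647  -0.0814  0.09  ]
165 [268.3697 207.9455] [0.6695 0.0956 0.09  ]
156 [355.141  142.2051] [ 0.8163 -0.1018  0.09  ]
153 [277.1895 134.4706] [0.8385 0.0742 0.09  ]
150 [306.0933 235.1133] [0.6067 0.0128 0.09  ]
132 [357.1742 237.2121] [ 0.5996 -0.0997  0.09  ]
red
477 [308.6688 197.6876] [0.6781 0.0696 0.143 ] [0.6964 0.0676 0.143 ] [ 0.6807 -0.0586  0.143 ] [ 0.6625 -0.0563  0.143 ]
orange
122 [304.7623 246.8033] [0.581  0.0162 0.088 ] [295.6069 249.7173] [296.1931 242.6828] [313.4896 244.1241] [312.9034 251.1586]
yellow
51 [356.0588 264.3529] [ 0.5417 -0.0969  0.068 ] [352. 262.] [360. 262.] [360. 267.] [352. 267.]
caddy
3572 [465.9938 296.3289] [ 0.4674 -0.34    0.05  ] [ 0.4556 -0.2346  0.055 ] [ 0.5457 -0.2719  0.055 ] [ 0.4764 -0.4489  0.055 ] [ 0.3884 -0.4103  0.055 ]
```

View pics/crop1.png

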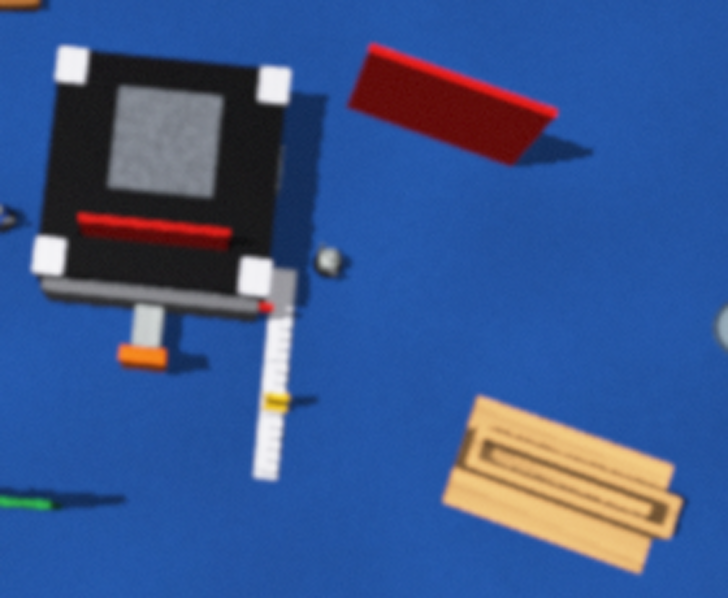

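The crop confirms that the thin red panel stands in the case slot at crop (154,230). The larger loose red panel leans free at (450,100). The caddy slot is centred at about (574,482), which is full-image (471,295).

```bash
cat > plan.py <<'E'
from h import *
def plan(xyz,yaw,n=None):
    """tool-down target; yaw (deg) = world direction of tool y. prints total deltas and rows"""
    s=sense();R=np.array(s['tcp_rot']).reshape(3,3);p=np.array(s['ee_pos'])
    y=np.array([np.cos(np.radians(yaw)),np.sin(np.radians(yaw)),0]);z=np.array([0,0,-1.])
    Rt=np.c_[np.cross(y,z),y,z]; rv=cv2.Rodrigues(R.T@Rt)[0].ravel(); d=np.array(xyz)-p
    n=n or int(np.ceil(max(np.linalg.norm(d)/.058,np.degrees(np.linalg.norm(rv))/10.4,1)))
    print('dist',np.round(d*1000,1),'turn',np.round(np.degrees(rv),1),'n',n)
    Rc=R.copy();St=cv2.Rodrigues(rv/n)[0]
    for i in range(n):
        print(np.round(np.r_[Rc.T@d*1000/n,np.degrees(rv)/n],1).tolist()); Rc=Rc@St
E
python3 - <<'E'
from plan import *
t=load('top0');print('slot',onz(t,470.8,295.4,.055),'bottle base?',onz(t,118,240,0.0),onz(t,66,226,.23))
plan([.18,.62,.34],74.03,2)
plan([.683,.004,.226],-7.05)
plan([.667,.006,.226],-7.05)
E
```

```text
slot [ 0.46908995 -0.34934047  0.055     ] bottle base? [0.61732214 0.45879403 0.        ] [0.61438472 0.47718695 0.23      ]
dist [  0.6  -4.1 114.2] turn [-0.1 -0.  -0.1] n 2
[-0.9, -2.0, -57.1, -0.1, -0.0, -0.0]
[-0.9, -1.9, -57.1, -0.1, -0.0, -0.0]
dist [ 5.036e+02 -6.201e+02  2.000e-01] turn [-0.1  0.1 81. ] n 14
[-46.8, -32.6, 0.0, -0.0, 0.0, 5.8]
[-49.9, -27.8, 0.0, -0.0, 0.0, 5.8]
[-52.4, -22.6, 0.0, -0.0, 0.0, 5.8]
[-54.4, -17.2, 0.0, -0.0, 0.0, 5.8]
[-55.9, -11.6, 0.0, -0.0, 0.0, 5.8]
[-56.8, -5.9, 0.0, -0.0, 0.0, 5.8]
[-57.1, -0.2, 0.0, -0.0, 0.0, 5.8]
[-56.8, 5.6, -0.0, -0.0, 0.0, 5.8]
[-55.9, 11.3, -0.0, -0.0, 0.0, 5.8]
[-54.5, 16.9, -0.0, -0.0, 0.0, 5.8]
[-52.5, 22.3, -0.0, -0.0, 0.0, 5.8]
[-50.0, 27.5, -0.0, -0.0, 0.0, 5.8]
[-47.0, 32.4, -0.0, -0.0, 0.0, 5.8]
[-43.5, 36.9, -0.0, -0.0, 0.0, 5.8]
dist [ 4.876e+02 -6.181e+02  2.000e-01] turn [-0.1  0.1 81. ] n 14
[-45.7, -32.8, 0.0, -0.0, 0.0, 5.8]
[-48.7, -28.0, 0.0, -0.0, 0.0, 5.8]
[-51.3, -23.0, 0.0, -0.0, 0.0, 5.8]
[-53.4, -17.7, 0.0, -0.0, 0.0, 5.8]
[-54.9, -12.2, 0.0, -0.0, 0.0, 5.8]
[-55.8, -6.6, 0.0, -0.0, 0.0, 5.8]
[-56.2, -1.0, 0.0, -0.0, 0.0, 5.8]
[-56.0, 4.7, -0.0, -0.0, 0.0, 5.8]
[-55.3, 10.3, -0.0, -0.0, 0.0, 5.8]
[-54.0, 15.9, -0.0, -0.0, 0.0, 5.8]
[-52.1, 21.2, -0.0, -0.0, 0.0, 5.8]
[-49.7, 26.4, -0.0, -0.0, 0.0, 5.8]
[-46.8, 31.2, -0.0, -0.0, 0.0, 5.8]
[-43.4, 35.8, -0.0, -0.0, 0.0, 5.8]
```

>>> carry_out([
  [1,0,0,-55,0,0,0],
  [1,0,0,-55,0,0,0],
  [1,-46,-33,0,0,0,6],
  [1,-49,-28,0,0,0,6],
  [1,-52,-23,0,0,0,6],
  [1,-54,-17,0,0,0,6],
  [1,-55,-12,0,0,0,6],
  [1,-56,-6,0,0,0,6],
])

```text
clock: 1.1
ee_pos: [0.3895, 0.3561, 0.3365]
tcp_rot: [[-0.613, 0.79, -0.0], [0.79, 0.613, -0.0], [-0.0, -0.0, -1.0]]
wrist_force: [0.9, 1.3, -0.2]
grip_width: 0.999
finger_force: 0.0
```

>>> carry_out([
  [1,-56,0,0,0,0,6],
  [1,-56,5,0,0,0,6],
  [1,-56,11,0,0,0,6],
  [1,-54,17,0,0,0,6],
  [1,-52,22,0,0,0,6],
  [1,-49,27,0,0,0,6],
  [1,0,0,0,0,0,0],
  [1,0,0,0,0,0,0],
])

```text
clock: 2.1
ee_pos: [0.5929, 0.089, 0.336]
tcp_rot: [[-0.035, 0.999, -0.002], [0.999, 0.035, 0.001], [0.001, -0.002, -1.0]]
wrist_force: [0.2, 1.0, -0.8]
grip_width: 0.999
finger_force: 0.0
```

```bash
python3 - <<'E'
from plan import *
c=snap('wrist','w1');print(c['s']['clock'],c['s']['ee_pos'],c['fx'],c['k1'],np.round(c['hand_eye'],3))
plan([.6833,.004,.22],-7.05)
E
```

```text
2.1 [0.59286375 0.08899657 0.33601857] 354.7518294285154 -0.018510988613543045 [[ 0.    -0.952 -0.306  0.083]
 [ 1.    -0.     0.001  0.002]
 [-0.001 -0.306  0.952 -0.158]
 [ 0.     0.     0.     1.   ]]
dist [  90.7  -86.  -116.2] turn [-0.1 -0.   9.1] n 3
[-29.8, 29.2, 38.7, -0.0, -0.0, 3.0]
[-28.2, 30.7, 38.7, -0.0, -0.0, 3.0]
[-26.5, 32.2, 38.7, -0.0, -0.0, 3.0]
```

View pics/w1.png

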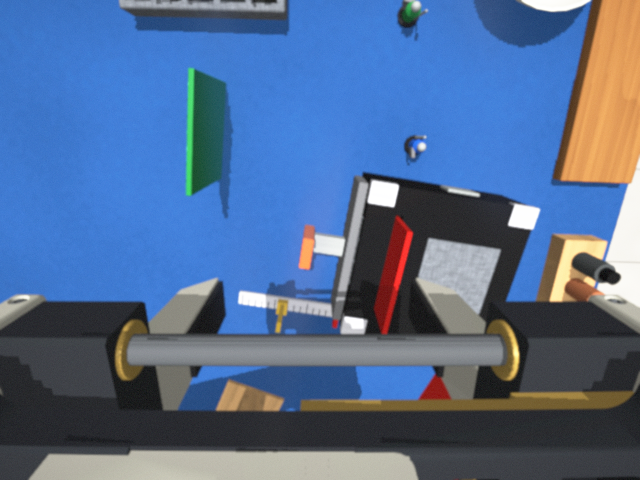

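The wrist view shows the red panel at (393,270), the handle at (307,248), marker at (282,308) and pointer at (335,323). I'll cross-check these against the top-view positions.

```bash
python3 - <<'E'
from m import *
np.set_printoptions(precision=4,suppress=True)
w=load('w1')
for a,ce,b in comps(w,(0,0,190),(180,50,255),60,(330,160,560,340)): print('white',a,ce,onz(w,*ce,.09))
for lo,hi in(((0,150,190),(4,255,255)),):
  for a,ce,b in comps(w,lo,hi,30,(340,180,430,335)): print('red',a,ce,b.tolist(),onz(w,*ce,.143))
for a,ce,b in comps(w,(5,150,120),(18,255,255),20,(290,210,345,280)): print('or',a,ce,onz(w,*ce,.088),b.tolist())
for a,ce,b in comps(w,(19,120,100),(33,255,255),5,(260,290,300,340)): print('ye',a,ce,b.tolist())
cv2.imwrite('pics/crop2.png',cv2.resize(w['img'][180:340,230:430,::-1],None,fx=3.7,fy=3.7,interpolation=cv2.INTER_CUBIC))
E
```

```text
white 2380 [454.8239 268.0693] [0.7685 0.0062 0.09  ]
white 643 [382.7589 193.2411] [0.6706 0.0963 0.09  ]
white 592 [523.5389 216.3412] [0.8401 0.0749 0.09  ]
white 329 [352.997  324.9574] [ 0.6479 -0.0784  0.09  ]
white 240 [336.175  245.8083] [0.6202 0.0301 0.09  ]
white 105 [476.6571 301.6667] [ 0.8038 -0.0392  0.09  ]
white 86 [463.1628 191.8721] [0.7635 0.1013 0.09  ]
red 347 [402.5533 259.3573] [[392.176513671875, 289.29412841796875], [407.058837890625, 229.7646942138672], [412.70587158203125, 231.17645263671875], [397.82354736328125, 290.70587158203125]] [0.6879 0.0359 0.143 ]
or 266 [306.2481 252.9211] [0.5843 0.0189 0.088 ] [[299.4811096191406, 266.2864990234375], [304.0216369628906, 237.5297393798828], [313.2135314941406, 238.9810791015625], [308.6730041503906, 267.73785400390625]]
ye 184 [280.6902 312.3804] [[272.3461608886719, 330.26922607421875], [278.5000305175781, 299.5], [287.7308044433594, 301.34613037109375], [281.5769348144531, 332.1153564453125]]
```

View pics/crop2.png

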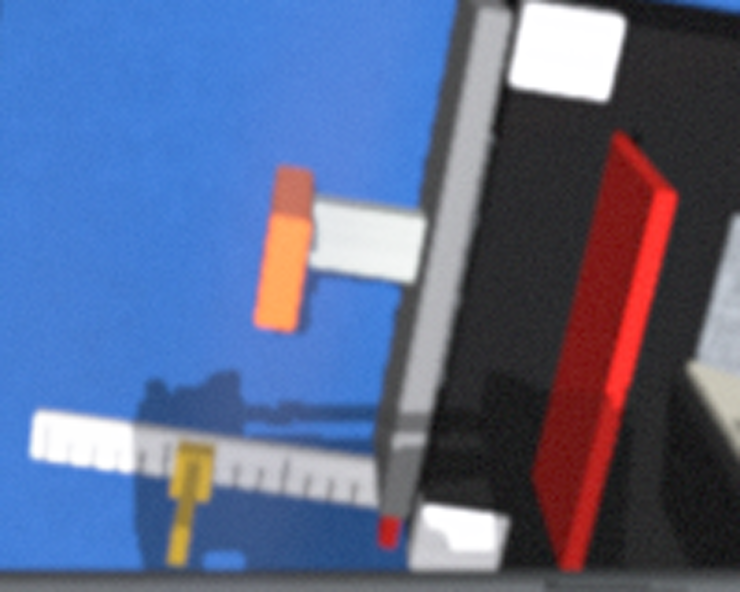

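The crop shows the panel's bright top edge from crop (668,195) to (570,570), the handle at (275,270), the pointer at (390,530) and the marker's top at (192,475). This agrees with the top view to about 1.5 mm.

>>> carry_out([
  [0.7,-30,29,45,0,0,3],
  [0.7,-28,31,45,0,0,3],
  [0.7,-27,33,45,0,0,3],
  [0.7,0,0,0,0,0,0],
  [0.7,0,0,0,0,0,0],
])

```text
clock: 2.78
ee_pos: [0.6846, 0.0042, 0.2018]
tcp_rot: [[0.119, 0.993, -0.001], [0.993, -0.119, 0.002], [0.001, -0.001, -1.0]]
wrist_force: [0.1, 0.5, 0.6]
grip_width: 0.698
finger_force: 0.0
```

```bash
python3 - <<'E'
from plan import *
np.set_printoptions(precision=4,suppress=True)
plan([.684,.005,.108],-7.05,1)
w=load('w1');print('mark w',onz(w,281.9,308.4,.068), 'pointer w',onz(w,230+390/3.7,180+530/3.7,.068))
e=np.array([.9924,-.1228,0]);
for q in((.5417,-.0969,.068),onz(w,281.9,308.4,.068),onz(w,230+390/3.7,180+530/3.7,.068)): print((q-np.array([.7435,-.003,0]))@e)
E
```

```text
dist [ -0.6   0.8 -93.8] turn [-0.  -0.1  0.2] n 1
[0.6, -0.6, 93.8, -0.0, -0.1, 0.2]
mark w [ 0.5531 -0.0698  0.068 ] pointer w [ 0.6266 -0.0901  0.068 ]
-0.18873540000000008
-0.18077875227195933
-0.10531533946448317
```

>>> carry_out([
  [0.7,0,0,32,0,0,0],
  [0.7,0,0,32,0,0,0],
  [0.7,0,0,30,0,0,0],
  [0,0,0,0,0,0,0],
  [0,0,0,0,0,0,0],
  [0,0,0,0,0,0,0],
  [0,0,0,0,0,0,0],
], newtons=30)

```text
clock: 3.65
ee_pos: [0.6858, 0.0018, 0.1093]
tcp_rot: [[0.122, 0.992, 0.002], [0.992, -0.122, 0.0], [0.0, 0.002, -1.0]]
wrist_force: [0.1, 0.1, 0.5]
grip_width: 0.315
finger_force: 0.0
```

>>> carry_out([
  [0,0,0,0,0,0,0],
  [0,0,0,0,0,0,0],
  [0,0,0,0,0,0,0],
  [0,0,0,0,0,0,0],
])

```text
clock: 4.15
ee_pos: [0.6835, 0.0019, 0.1077]
tcp_rot: [[0.123, 0.992, -0.003], [0.992, -0.123, 0.0], [0.0, -0.003, -1.0]]
wrist_force: [-4.3, 1.0, 5.1]
grip_width: 0.061
finger_force: 30.0
```

>>> carry_out([
  [0,0,0,-10,0,0,0],
  [0,0,0,-20,0,0,0],
  [0,0,0,-20,0,0,0],
  [0,0,0,-20,0,0,0],
  [0,0,0,-25,0,0,0],
  [0,0,0,-20,0,0,0],
  [0,0,0,0,0,0,0],
  [0,0,0,0,0,0,0],
])

```text
clock: 5.15
ee_pos: [0.6848, 0.0017, 0.2223]
tcp_rot: [[0.122, 0.992, -0.0], [0.992, -0.122, -0.0], [-0.0, -0.0, -1.0]]
wrist_force: [-1.3, 0.1, -0.8]
grip_width: 0.063
finger_force: 30.0
```

```bash
python3 - <<'E'
from plan import *
t=snap('top','top1');snap('scene','sc1')
s=t['s'];print(s['clock'],s['ee_pos'],s['grip_width'],s['finger_force'],s['wrist_force'])
from m import *
for a,ce,b in comps(t,(0,120,60),(4,255,255),20,(240,115,375,245)): print(a,ce,b.tolist())
a=t['img'][110:340,250:530,::-1];b=load('sc1')['img'][110:340,180:430,::-1]
cv2.imwrite('pics/pair1.png',cv2.resize(np.hstack([a,b]),None,fx=1.5,fy=1.5,interpolation=cv2.INTER_CUBIC))
plan([.469,-.347,.227],-21.4)
E
```

```text
5.15 [0.68476619 0.00169396 0.22234312] 0.06322910935707186 29.99676078557968 [-1.31193664  0.07046001 -0.76281983]
dist [-215.2 -348.7    5.6] turn [-0.1  0.  14.4] n 8
[-46.6, -21.4, -0.6, -0.0, 0.0, 1.8]
[-47.2, -19.9, -0.7, -0.0, 0.0, 1.8]
[-47.8, -18.4, -0.7, -0.0, 0.0, 1.8]
[-48.4, -16.9, -0.7, -0.0, 0.0, 1.8]
[-48.9, -15.4, -0.7, -0.0, 0.0, 1.8]
[-49.3, -13.8, -0.7, -0.0, 0.0, 1.8]
[-49.7, -12.3, -0.7, -0.0, 0.0, 1.8]
[-50.1, -10.7, -0.7, -0.0, 0.0, 1.8]
```

View pics/pair1.png

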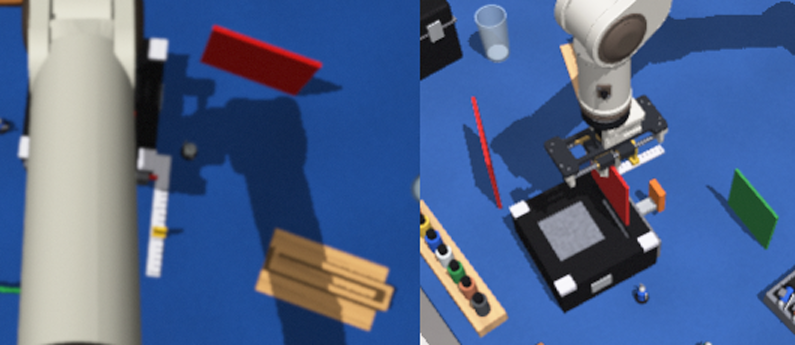

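The panel is held about 130 mm up with 30 N of grip, at (613,195) in the right half, and clear of the case. Next I refine the caddy slot using both start views.

```bash
python3 - <<'E'
from h import *
t=load('top0');s=load('scene0')
a=cv2.resize(t['img'][255:335,415:520,::-1],(788//2,300),interpolation=cv2.INTER_CUBIC)
b=cv2.resize(s['img'][120:185,265:325,::-1],(394,427),interpolation=cv2.INTER_CUBIC)
im=np.zeros((430,790,3),np.uint8);im[:300,:394]=a;im[:427,394:788]=b
cv2.imwrite('pics/cad.png',im)
E
```

```text
(no output)
```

View pics/cad.png

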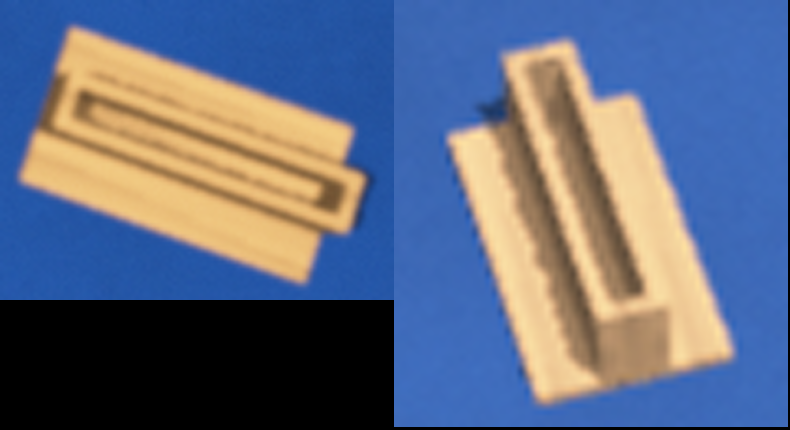

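The left half of the crop is the top view, with slot ends at crop (80,104) and (342,197). The right half is the scene view, with ends at (547,62) and (624,298). I triangulate both ends.

```bash
python3 - <<'E'
from plan import *
np.set_printoptions(precision=4,suppress=True)
t=load('top0');s=load('scene0')
T=lambda u,v:(415+u/3.752-.4,255+v/3.75-.4);S=lambda u,v:(265+(u-394)/6.567-.4,120+v/6.567-.4)
A=two(t,T(342,197),s,S(547,62));B=two(t,T(80,104),s,S(624,298));print(A,B)
a,b=onz(t,*T(342,197),.055),onz(t,*T(80,104),.055)
a2,b2=onz(s,*S(547,62),.055),onz(s,*S(624,298),.055)
for a,b in((a,b),(a2,b2)):
    d=b-a;print(a,b,(a+b)/2,np.linalg.norm(d),'yaw',np.degrees(np.arctan2(-d[0],d[1])))
plan([.469,-.347,.222],-21,9)
E
```

```text
(array([ 0.4406, -0.4234,  0.0495]), np.float64(0.005253954905362176)) (array([ 0.4996, -0.2759,  0.0465]), np.float64(0.00035662238142131507))
[ 0.4423 -0.4237  0.055 ] [ 0.4993 -0.2743  0.055 ] [ 0.4708 -0.349   0.055 ] 0.1599331879388113 yaw -20.879838776061842
[ 0.4422 -0.4166  0.055 ] [ 0.5035 -0.27    0.055 ] [ 0.4728 -0.3433  0.055 ] 0.15891404534155995 yaw -22.71929681112971
dist [-215.2 -348.7    0.6] turn [-0.1  0.  14. ] n 9
[-41.4, -19.0, -0.0, -0.0, 0.0, 1.6]
[-41.9, -17.9, -0.0, -0.0, 0.0, 1.6]
[-42.3, -16.7, -0.0, -0.0, 0.0, 1.6]
[-42.8, -15.6, -0.0, -0.0, 0.0, 1.6]
[-43.2, -14.4, -0.0, -0.0, 0.0, 1.6]
[-43.6, -13.2, -0.0, -0.0, 0.0, 1.6]
[-43.9, -12.0, -0.1, -0.0, 0.0, 1.6]
[-44.2, -10.8, -0.1, -0.0, 0.0, 1.6]
[-44.5, -9.6, -0.1, -0.0, 0.0, 1.6]
```

>>> carry_out([
  [0,-30,-14,0,0,0,1],
  [0,-41,-19,0,0,0,1.5],
  [0,-42,-18,0,0,0,1.5],
  [0,-42,-17,0,0,0,1.5],
  [0,-43,-16,0,0,0,1.5],
  [0,-43,-14,0,0,0,1.5],
  [0,-44,-13,0,0,0,1.5],
  [0,-44,-12,0,0,0,1.5],
])

```text
clock: 6.25
ee_pos: [0.4945, -0.296, 0.2218]
tcp_rot: [[0.319, 0.948, -0.001], [0.948, -0.319, 0.0], [0.0, -0.001, -1.0]]
wrist_force: [0.4, -0.4, -0.5]
grip_width: 0.063
finger_force: 30.0
```

>>> carry_out([
  [0,-30,-7,0,0,0,1.5],
  [0,0,0,0,0,0,0],
  [0,0,0,0,0,0,0],
])

```text
clock: 6.62
ee_pos: [0.4799, -0.3201, 0.222]
tcp_rot: [[0.342, 0.94, -0.001], [0.94, -0.342, 0.001], [0.001, -0.001, -1.0]]
wrist_force: [-0.7, 0.1, -1.4]
grip_width: 0.067
finger_force: 30.0
```

```bash
python3 - <<'E'
from plan import *
plan([.471,-.347,.222],-21.5)
E
```

```text
dist [ -8.9 -26.9  -0. ] turn [-0.1 -0.1  1.5] n 1
[-28.3, 0.8, -0.0, -0.1, -0.1, 1.5]
```

>>> carry_out([
  [0,-28,1,0,0,0,1.5],
  [0,0,0,30,0,0,0],
  [0,0,0,30,0,0,0],
  [0,0,0,0,0,0,0],
  [0,0,0,0,0,0,0],
])

```text
clock: 7.25
ee_pos: [0.4721, -0.3473, 0.1634]
tcp_rot: [[0.365, 0.931, 0.001], [0.931, -0.365, -0.0], [0.0, 0.001, -1.0]]
wrist_force: [0.0, 0.6, -0.8]
grip_width: 0.061
finger_force: 30.0
```

```bash
python3 - <<'E'
from plan import *
plan([.471,-.347,.096],-21.5,1)
c=snap('scene','sc2');t=snap('top','top2')
a=cv2.resize(c['img'][90:190,240:340,::-1],(400,400),interpolation=cv2.INTER_CUBIC)
b=cv2.resize(t['img'][240:340,415:515,::-1],(390,390),interpolation=cv2.INTER_CUBIC)
im=np.zeros((400,790,3),np.uint8);im[:,:400]=a;im[:390,400:]=b
cv2.imwrite('pics/pair2.png',im)
E
```

```text
dist [ -1.1   0.3 -67.4] turn [ 0.  -0.   0.1] n 1
[-0.2, -1.2, 67.4, 0.0, -0.0, 0.1]
```

View pics/pair2.png

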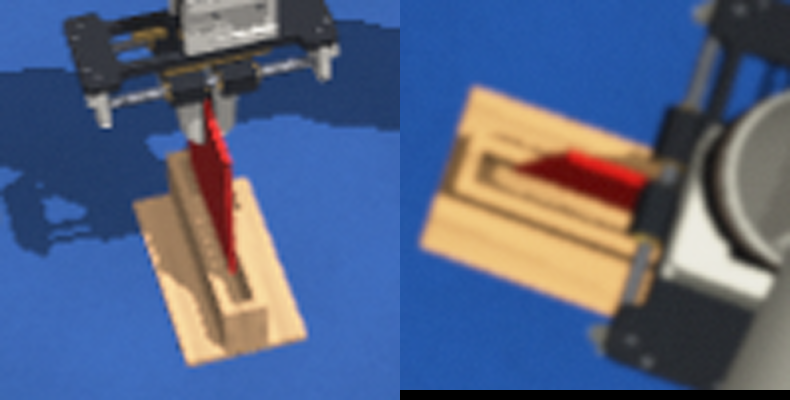

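Both views show the panel's lower edge over the slot and parallel to it: near corner at (232,270) in the scene crop and lower left corner at (515,170) in the top crop. I lower it.

>>> carry_out([
  [0,0,-1,16,0,0,0],
  [0,0,0,16,0,0,0],
  [0,0,0,16,0,0,0],
  [0,0,0,12,0,0,0],
  [0,0,0,4,0,0,0],
  [0,0,0,2,0,0,0],
  [0,0,0,0,0,0,0],
])

```text
clock: 8.22
ee_pos: [0.4703, -0.3477, 0.097]
tcp_rot: [[0.367, 0.93, 0.0], [0.93, -0.367, -0.0], [-0.0, 0.001, -1.0]]
wrist_force: [1.0, -0.2, -0.9]
grip_width: 0.06
finger_force: 30.0
```

>>> carry_out([
  [0,0,0,1,0,0,0],
  [0,0,0,0,0,0,0],
  [0.15,0,0,0,0,0,0],
  [0.3,0,0,0,0,0,0],
  [0.45,0,0,0,0,0,0],
  [0.45,0,0,0,0,0,0],
  [0.45,0,0,0,0,0,0],
  [0.45,0,0,0,0,0,0],
])

```text
clock: 9.22
ee_pos: [0.47, -0.3475, 0.0957]
tcp_rot: [[0.367, 0.93, -0.0], [0.93, -0.367, 0.0], [0.0, -0.0, -1.0]]
wrist_force: [-0.2, 0.3, 0.2]
grip_width: 0.449
finger_force: 0.0
```

>>> carry_out([
  [0.7,0,0,0,0,0,0],
  [1,0,0,0,0,0,0],
  [1,0,0,0,0,0,0],
  [1,0,0,0,0,0,0],
  [1,0,0,0,0,0,0],
  [1,0,0,-20,0,0,0],
  [1,0,0,-40,0,0,0],
  [1,0,0,-40,0,0,0],
])

```text
clock: 10.22
ee_pos: [0.4697, -0.3474, 0.1965]
tcp_rot: [[0.367, 0.93, -0.001], [0.93, -0.367, 0.0], [0.0, -0.001, -1.0]]
wrist_force: [0.4, -0.1, 0.7]
grip_width: 0.998
finger_force: 0.0
```

```bash
python3 - <<'E'
from plan import *
s=sense();print(s['clock'],s['wrist_force'])
plan([.582,.016,.195],-7.05)
E
```

```text
10.225 [ 0.43331789 -0.05269651  0.6892554 ]
dist [112.3 363.4  -1.5] turn [ -0.1  -0.  -14.5] n 7
[54.2, -4.1, 0.2, -0.0, -0.0, -2.1]
[54.3, -2.2, 0.2, -0.0, -0.0, -2.1]
[54.3, -0.2, 0.2, -0.0, -0.0, -2.1]
[54.3, 1.7, 0.2, -0.0, -0.0, -2.1]
[54.2, 3.7, 0.2, -0.0, -0.0, -2.1]
[54.0, 5.7, 0.2, -0.0, -0.0, -2.1]
[53.8, 7.6, 0.2, -0.0, -0.0, -2.1]
```

>>> carry_out([
  [0.45,40,-3,0,0,0,-1],
  [0.45,54,-3,0,0,0,-2],
  [0.45,54,-2,0,0,0,-2],
  [0.45,54,0,0,0,0,-2],
  [0.45,54,2,0,0,0,-2],
  [0.45,54,4,0,0,0,-2],
  [0.45,54,7,0,0,0,-2],
  [0.45,0,0,0,0,0,-1.5],
])

```text
clock: 11.22
ee_pos: [0.5774, 0.0082, 0.1956]
tcp_rot: [[0.112, 0.994, 0.001], [0.994, -0.112, 0.003], [0.003, 0.0, -1.0]]
wrist_force: [-0.1, -0.9, 0.1]
grip_width: 0.45
finger_force: 0.0
```

```bash
python3 - <<'E'
from plan import *
from m import *
np.set_printoptions(precision=4,suppress=True)
plan([.583,.016,.056],-7.05,3)
t=snap('top','top3');c=snap('scene','sc3');w=snap('wrist','w3')
for a,ce,b in comps(t,(0,120,60),(4,255,255),20,(410,230,540,350)): print('panel top',a,ce,b.tolist())
a=cv2.resize(t['img'][240:340,415:515,::-1],(260,260));b=cv2.resize(c['img'][90:190,240:340,::-1],(260,260))
d=cv2.resize(w['img'][:,:,::-1],(520,390))
im=np.zeros((520,790,3),np.uint8);im[:260,:260]=a;im[260:,:260]=b;im[:390,265:785]=d
cv2.imwrite('pics/tri.png',im)
E
```

```text
dist [   5.6    7.8 -139.6] turn [ 0.  -0.2  0.6] n 3
[2.6, 1.5, 46.5, 0.0, -0.1, 0.2]
[2.7, 1.5, 46.5, 0.0, -0.1, 0.2]
[2.8, 1.5, 46.5, 0.0, -0.1, 0.2]
panel top 483 [472.2215 293.3478] [[439.62042236328125, 286.04376220703125], [442.4525146484375, 278.25543212890625], [506.5255126953125, 301.5546875], [503.69342041015625, 309.343017578125]]
```

View pics/tri.png

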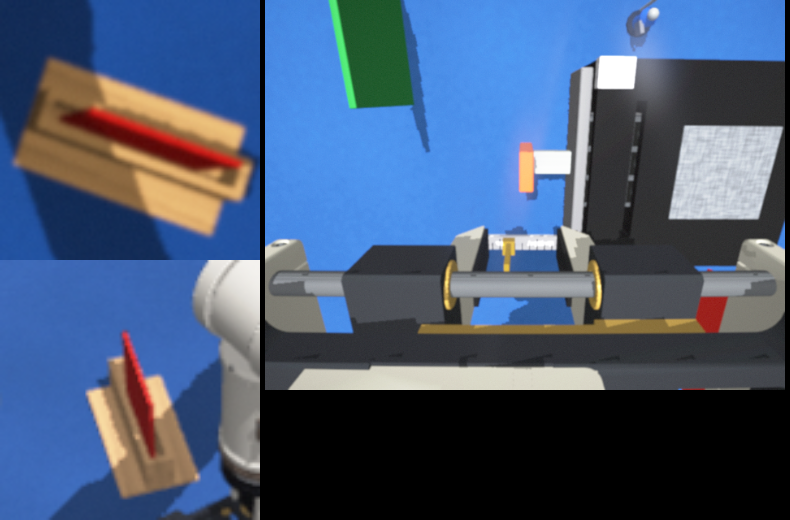

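The panel stands in the caddy slot with a slight lean, at (150,138) in the top crop and (140,400) in the scene crop. The wrist view shows the handle at (526,167), centred between the fingers. I descend and grip.

>>> carry_out([
  [0.45,3,2,40,0,0,0],
  [0.45,3,1,40,0,0,0],
  [0.45,2,1,40,0,0,0],
  [0.45,0,0,19,0,0,0.5],
  [0.45,0,0,0,0,0,0],
])

```text
clock: 12.0
ee_pos: [0.5803, 0.0073, 0.0557]
tcp_rot: [[0.133, 0.991, -0.003], [0.991, -0.133, -0.001], [-0.001, -0.003, -1.0]]
wrist_force: [0.1, 0.5, 1.4]
grip_width: 0.45
finger_force: 0.0
```

>>> carry_out([
  [0,0,0,0,0,0,0],
  [0,0,0,0,0,0,0],
  [0,0,0,0,0,0,0],
  [0,0,0,0,0,0,0],
  [0,0,0,0,0,0,0],
  [0,0,0,0,0,0,0],
], newtons=40)

```text
clock: 12.75
ee_pos: [0.5809, 0.0091, 0.0576]
tcp_rot: [[0.13, 0.991, -0.001], [0.991, -0.13, 0.0], [0.0, -0.001, -1.0]]
wrist_force: [-3.7, 0.6, 6.5]
grip_width: 0.147
finger_force: 40.0
```

>>> carry_out([
  [0,0,-6,0,0,0,0],
  [0,0,-12,0,0,0,0],
  [0,0,-15,0,0,0,0],
  [0,0,-15,0,0,0,0],
  [0,0,-15,0,0,0,0],
  [0,0,-10,0,0,0,0],
  [0,0,0,0,0,0,0],
  [0,0,0,0,0,0,0],
])

```text
clock: 13.75
ee_pos: [0.5109, 0.018, 0.0576]
tcp_rot: [[0.131, 0.991, 0.004], [0.991, -0.131, -0.0], [0.0, 0.004, -1.0]]
wrist_force: [5.9, -2.5, 0.0]
grip_width: 0.146
finger_force: 40.0
```

```bash
python3 - <<'E'
from m import *
np.set_printoptions(precision=4,suppress=True)
t=snap('top','top4');c=snap('scene','sc4');w=snap('wrist','w4')
e=np.array([.9924,-.1228,0]);print(w['s']['ee_pos'],(np.array(w['s']['ee_pos'])-[.5809,.0091,.0576])@e)
for n,c_ in(('t',t),):
  for a,ce,b in comps(c_,(0,120,80),(6,255,255),3,(335,205,375,300)): print('ptr',a,ce,onz(c_,*ce,.068))
  for a,ce,b in comps(c_,(19,120,100),(33,255,255),5,(335,200,375,300)): print('ye',a,ce,onz(c_,*ce,.068),b.tolist())
a=cv2.resize(t['img'][215:295,325:405,::-1],(390,390),interpolation=cv2.INTER_CUBIC);b=cv2.resize(c['img'][180:260,290:370,::-1],(390,390),interpolation=cv2.INTER_CUBIC)
cv2.imwrite('pics/dr.png',np.hstack([a,b]))
E
```

```text
[0.5111 0.018  0.0575] -0.07037742045681569
ye 54 [355.5926 264.0556] [ 0.5424 -0.0959  0.068 ] [[352.0, 261.0], [360.0, 261.0], [360.0, 267.0], [352.0, 267.0]]
```

View pics/dr.png

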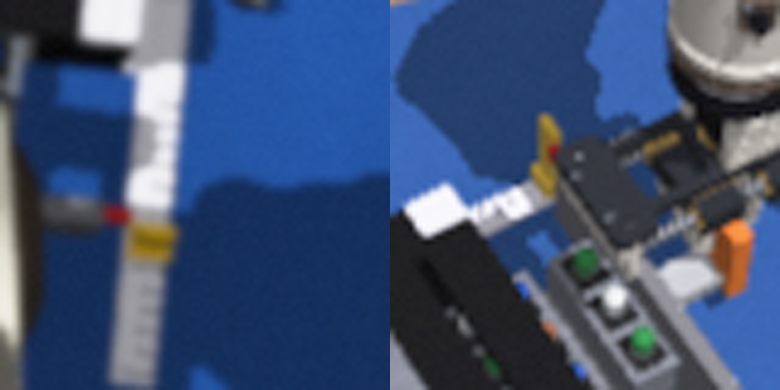

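The pointer (117,215) is still short of the marker (150,240) in the top crop. I resolve the marker's top face against its side face by the brightness profile.

```bash
python3 - <<'E'
from h import *
np.set_printoptions(precision=4,suppress=True)
for f in('top0','top4'):
  t=load(f)
  for r in range(258,271): print(f,r,t['img'][r,353:359].mean(0).round(0))
t=load('top4')
print(t['img'][255:264,346:352,0]);print(t['img'][255:264,346:352,1])
e=np.array([.9924,-.1228,0])
for p in((355.8,262),(355.8,263),(355.8,264),(355.8,265),(349,258),(349,259)): print(p,(onz(t,*p,.068)-[.7435,-.003,0])@e)
E
```

```text
top0 258 [234. 234. 238.]
top0 259 [239. 237. 237.]
top0 260 [240. 233. 215.]
top0 261 [240. 224. 150.]
top0 262 [236. 207.  78.]
top0 263 [215. 177.  38.]
top0 264 [184. 147.  26.]
top0 265 [195. 157.  28.]
top0 266 [225. 187.  47.]
top0 267 [231. 202. 103.]
top0 268 [222. 204. 165.]
top0 269 [210. 205. 201.]
top0 270 [214. 214. 220.]
top4 258 [165. 164. 169.]
top4 259 [155. 151. 151.]
top4 260 [156. 146. 126.]
top4 261 [158. 136.  84.]
top4 262 [152. 124.  43.]
top4 263 [137. 108.  22.]
top4 264 [123.  96.  17.]
top4 265 [128. 101.  19.]
top4 266 [144. 115.  27.]
top4 267 [148. 122.  57.]
top4 268 [138. 123.  94.]
top4 269 [126. 122. 117.]
top4 270 [127. 127. 132.]
[[ 33  25  27  43 105 183]
 [ 53  51  49  58  99 162]
 [ 78  85  89  88 107 142]
 [ 93 111 119 121 124 140]
 [ 94 111 119 125 129 139]
 [ 73  85  92 101 113 133]
 [ 45  47  55  69  97 126]
 [ 28  25  31  54  93 124]
 [ 23  22  26  54  97 125]]
[[ 53  46  47  57 111 185]
 [ 55  46  43  52  96 159]
 [ 53  39  37  39  72 121]
 [ 49  35  27  31  48  89]
 [ 47  34  23  26  37  77]
 [ 47  36  29  34  48  82]
 [ 45  41  39  49  71  98]
 [ 46  44  45  62  89 108]
 [ 46  46  47  66  97 112]]
(355.8, 262) -0.18354829819777918
(355.8, 263) -0.18577282993943794
(355.8, 264) -0.18799609672582718
(355.8, 265) -0.1902180972214494
(349, 258) -0.17619554749642163
(349, 259) -0.17842520880739277
```

>>> carry_out([
  [0,0,-4,0,0,0,0],
  [0,0,-3,0,0,0,0],
  [0,0,0,0,0,0,0],
  [0,0,0,0,0,0,0],
])

```text
clock: 14.4
ee_pos: [0.5043, 0.0188, 0.0575]
tcp_rot: [[0.131, 0.991, 0.004], [0.991, -0.131, -0.0], [0.0, 0.004, -1.0]]
wrist_force: [5.9, -1.4, 0.3]
grip_width: 0.151
finger_force: 40.0
```

```bash
python3 - <<'E'
from m import *
np.set_printoptions(precision=4,suppress=True)
t=snap('top','top5');c=snap('scene','sc5')
s=c['s'];e=np.array([.9924,-.1228,0]);print(s['ee_pos'],(np.array(s['ee_pos'])-[.5809,.0091,.0576])@e,s['finger_force'],s['wrist_force'])
o=np.array([.7435,-.003,0]);Y=np.array([.1228,.9924,0])
# project predicted mark top corners / pointer into scene for check, using case x of mark -.1838
def proj(P): 
    R=cv2.Rodrigues(np.array(c['rvec'],float))[0];q=R@P+np.array(c['tvec']).ravel();x,y=q[0]/q[2],q[1]/q[2];k=1+c['k1']*(x*x+y*y)
    return c['cx']+c['fx']*x*k,c['cy']+c['fy']*y*k
for mx in(-.178,-.184,-.190): print(mx,'mark top ctr scene',np.round(proj(o+mx*e-.118*Y+[0,0,.068]),1),'base',np.round(proj(o+mx*e-.118*Y+[0,0,.005]),1),'ptr',np.round(proj(o+mx*e-.108*Y+[0,0,.068]),1))
a=cv2.resize(t['img'][235:285,325:375,::-1],(390,390),interpolation=cv2.INTER_CUBIC);b=cv2.resize(c['img'][195:225,305:335,::-1],(390,390),interpolation=cv2.INTER_CUBIC)
cv2.imwrite('pics/dr2.png',np.hstack([a,b]))
E
```

```text
[0.5043 0.0188 0.0576] -0.07718511290227174 40.02481520175934 [ 6.1633 -2.1928  0.4442]
-0.178 mark top ctr scene [321.1 205.5] base [320.9 217.3] ptr [322.8 207.9]
-0.184 mark top ctr scene [322.8 204.7] base [322.5 216.4] ptr [324.5 207.1]
-0.19 mark top ctr scene [324.5 203.9] base [324.2 215.6] ptr [326.2 206.2]
```

View pics/dr2.png

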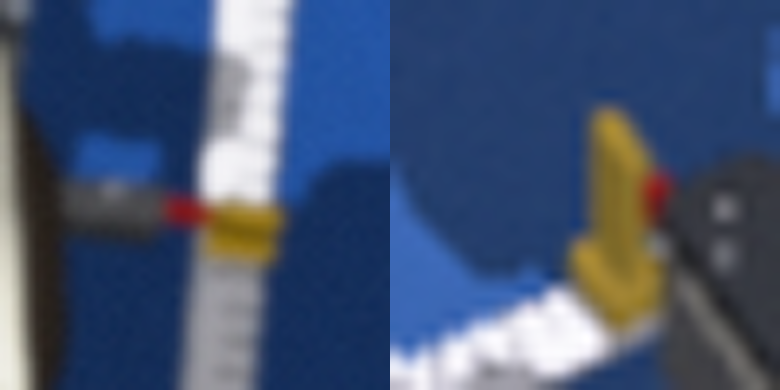

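At this drawer travel of 77.2 mm, the pointer at crop (187,211) extends along the case's y direction onto the marker's top strip at about (247,217). They are level to roughly 1–2 mm, and the scene crop agrees, with the pointer (655,195) beside the marker top. I hand in.

```bash
python3 -c "
from plant import hand_in;print(hand_in())"
```

```text
the job is handed in; nothing more can be done
None
```

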